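# Feel out the heavy side of a shaker rotor and hold it down

### The job

The blue rotor of the jar-settling shaker sits on its bearing stand and hides an off-centre weight somewhere inside, on no marked side; the bearing is stiff enough that it stays wherever it is left. Take the black crank grip, turn the rotor half way round and then on (or back) to where it stood, feeling by the changing effort which side is heavy, then bring that heavy side straight down (within about 20 degrees) and finish while still holding the crank grip there, at rest. Leave the jars, roll, brush, counter and funnel round it where they are.

Things in the scene. Friction and masses are not known exactly. Their poses are not given: they have to be found in the camera images.
- rotor: blue closed drum, 120 mm across, 42 thick, on a level axle; turns endlessly either way. Origin on the axle; x along the axle, into the stand; z from the axle to the crank pin, turns with the drum; crank face at x = -60 mm. Sealed in: 0.6 to 0.9 kg centred 30 mm off the axle at an unseen angle, new each start; the rest is balanced. Bearing friction 0.3 N m all round; the weight adds or takes up to 0.27.
- crank_grip (a point): centre of the crank grip: a black sleeve 20 mm in diameter and 50 mm long, parallel to the axle and 50 mm from it, its centre 61 mm in front of the drum's crank face. It spins freely on its pin, so a hand that keeps its direction can carry it round the whole circle. Its x axis lies along the axle; the other two spin with the sleeve
- axle (a point): point on the axle line, 150 mm above the worktop, at the centre of the upright circle of radius 50 mm that crank_grip runs on; 121 mm in front of the stand's origin. Fixed. Its x axis lies along the axle, pointing away from the crank side into the stand; its z axis is up
- stand: grey bearing stand fixed to the worktop behind the drum, base 130 x 140 mm, 186 mm high; origin at its underside, straight below the axle; x axis along the axle, away from the crank side
- jar_1_5: bystander: open glass jar of dark paste, 70 mm across, 112 high; origin at the centre of its underside
- jar_3_7: bystander: open glass jar of amber paste, 70 mm across, 112 high, behind the stand; origin at the centre of its underside
- jar_4_6: bystander: open glass jar of dark paste, 70 mm across, 113 high, behind the stand; origin at the centre of its underside
- label_roll: bystander: white roll of labels standing on end, 66 mm across, 39 high; origin at the centre of its underside
- brush: bystander: flat brush with wooden handle lying near the front edge, 195 x 34 x 13 mm; origin at the centre of its underside
- counter: bystander: small pale hand counter, 44 x 51 x 30 mm; origin at the centre of its underside
- funnel: bystander: white funnel stood on its mouth, 68 mm across, 72 high; origin at the centre of its underside

How it is judged (in metres and radians):
On the way, in this order (a step that is already met when the one before it is completed fails the run):
1. the held crank grip has been carried to the far side of its circle from where it started (distance of crank_grip from where it was at the start of the episode above 0.09 m and contact force between the fingers and rotor above 0.5 N), for 0.05 s.
2. the held crank grip has come round to where it started (distance of crank_grip from where it was at the start of the episode below 0.03 m and contact force between the fingers and rotor above 0.5 N), for 0.05 s.
At the end, for the whole second after the job is handed in: the hidden weight's centre is within 20 degrees of straight below the axle, the rotor is at rest (under 0.08 rad/s), and the fingers still hold the crank grip (contact over 1 N, grasp point within 35 mm of the grip's centre) (height (world z) of slug_core below 0.1218 m and contact force between the fingers and rotor above 1 N and distance between the grasp point and crank_grip below 0.035 m and angular speed of rotor below 0.08 rad/s); the arm keeps its last pose, push and grip.
It fails at once if a jar or other thing round the stand is pushed about (over 30 mm) (distance of any of jar_1_5, jar_3_7, jar_4_6, label_roll, brush, counter, funnel from where it was at the start of the episode above 0.03 m).
It also fails if it takes over 54 s, if anything falls off the work surface, if the arm or the gripper's body presses on something with over 40 N, if the wrist force passes 120 N, or if a joint passes its speed limit or range.

### The arm

A 6-joint arm with a two-finger parallel gripper is mounted at the origin on a cart in front of the work surface, level with it; the furniture and walls round the work are solid. World frame = base frame: x ahead of the robot, y to its left, z up, the work surface at z = 0. Lengths are in mm, angles in rad, forces in N, time in s.
With the tool pointing down it reaches from about 300 to 775 mm from the base axis. Payload 14.6 kg.
Tool frame: the origin (TCP) lies at the very end of the fingers, on their centre line; the grasp point (between the pads) lies 19 mm behind it; z points along the fingers, y is the line along which they close (so a half turn about z gives the same grasp; the last joint's range is limited). The gripper opens to 94 mm and grips with 3 to 60 N. Pads are 16 mm wide; open, the fingers measure 119 mm over their backs; the gripper's body (75 mm by 177 mm) begins 78 mm behind the grasp point.
Start: joints at [1.063, 0.3, 1.521, -0, 1.321, -0.067], TCP at [234.661, 497.417, 205.446] pointing down, gripper open.
Joint ranges: [-3.03, 3.03], [-0.79, 2.21], [0.23, 2.52], [-1.04, 4.18], [0, 3.07], [-2.55, 2.55]. Speed limits (rad/s): [2.22, 2.22, 2.57, 3.14, 3.14, 3.14].

### API

Orientations are given as [roll, pitch, yaw] about the fixed x, y, z axes, in that order (R = Rz(yaw) Ry(pitch) Rx(roll)).
In Python, from cell import manip gives the robot as it stands.
- The arm moves only by the tool servo_tool, never from a script. Its argument "motion" is a list that holds one entry, the list of rows, each a list of 7 numbers: the shift along the world's x, y, z as a fraction of full scale, then the turn, a rotation vector about the world's x, y, z as a fraction of full scale, then the closure, from 0 (fully open) to 1 (shut). In form: [[[x, y, z, rx, ry, rz, gripper], ...]]. A call has 1 to 10 rows; each row is the pose to reach, as a shift and turn from the pose commanded when the call began, turning the shorter way round; what a row does not reach only later rows make up. Full scale, the value 1, is 0.5 m for a shift and pi rad for a turn. A row lasts 1/10 s, in which the tool goes at most 50 mm and 8.59 degrees, less where a joint would pass 70% of its speed; a pose out of reach is approached as far as the arm can. A call with a number of a shift or a turn outside -1 to 1 is refused whole. A call with a gripper value outside its range is refused whole. The fingers move at their own pace and stop on an object; "newtons" is the grip in N (left out, the last holds). Time passes only in rows, so rows that repeat a pose let the fingers close. It gives the time, the measured TCP pose, the force, the opening and the grip force at its end, in the units of the state.
- manip.read_state(): the state, without advancing time (a new reading comes with each control period).
- manip.camera(name): name is "scene" or "top"; returns a dict with "frame" (480x640x3 uint8, red, green, blue), "range_z" (480x640 float32, mm along the optical axis (not along the pixel's ray), 0 where there is no reading), "vfov" (degrees; the focal length in pixels is half the picture's height over the tangent of half this angle, whatever the lens; pixels are square), "cx", "cy" (the principal point, pixels), "k1" (the pictures are not rectified: a ray, as slopes to the right and down, at radius r is drawn at 1 + k1 r^2 times it, then the intrinsics apply), "cam_to_world" (4x4, takes a point from camera to world coordinates). Camera axes: x right, y down, z forward; pixel columns grow to the right and rows downward; lengths in mm; the calibration is good to about 2 mm. A picture is of the moment at which its call begins.
- manip.sign_off(): hands the job in; it is judged then, once.
The state is a dict: "clock": time; "joints": joint angles; "qd": joint speeds; "effort": joint torques, N m; "eef_pos": TCP position; "eef_rot": TCP orientation; "wrist_force": force on the tool from outside, world axes, zero at the start; "moment": the same for the moment, N m; "finger_gap": finger opening in mm; "finger_force": force on a finger pad.
Only numpy, scipy, OpenCV 4.12 (cv2) and the standard library are available. Lean on these libraries where they do the work, as an engineer would, in place of code of your own. Each camera call takes 0.05 s, during which the arm holds its last target. There are 200 camera calls.

## Working session

There is one attempt and no reset: what is moved stays moved. The work goes in short steps, Python scripts to look and compute and a tool call to move; the robot and the scene stay as the last step left them, time stands still between calls to the robot, and variables do not carry over. Pictures are saved under pics/ and viewed, at most 10 in all, crops included, and the job is handed in when it is done.

Besides the shell and the picture viewer there is one more tool, called after "Call:" by a JSON object that holds its "fn" and its "kwargs". servo_tool: Moves the arm, as the interface text tells. Its arguments: {"type":"object","properties":{"motion":{"type":"array"},"newtons":{"type":"number"}},"required":["motion"]}

```bash
mkdir -p pics; cat > h.py <<'E'
import numpy as np, cv2
from cell import manip
def shot(n):
    c=manip.camera(n); cv2.imwrite(f"pics/{n}_{int(manip.read_state()['clock']*1000)}.png",c["frame"][:,:,::-1]); return c
def cloud(c):
    f=240/np.tan(np.radians(c["vfov"])/2)
    K=np.array([[f,0,c["cx"]],[0,f,c["cy"]],[0,0,1.]])
    v,u=np.mgrid[:480,:640]
    p=cv2.undistortPoints(np.stack([u.ravel(),v.ravel()],1).astype(float)[:,None],K,np.array([c["k1"],0,0,0.]))[:,0]
    z=c["range_z"].ravel()
    P=np.c_[p*z[:,None],z,np.ones(z.size)]@np.array(c["cam_to_world"]).T
    P=P[:,:3]; P[z==0]=np.nan
    return P.reshape(480,640,3)
E
python3 - <<'E'
from h import *
s=manip.read_state();print(s)
for n in("scene","top"):
    c=shot(n);P=cloud(c);print(n,np.round(c["cam_to_world"],2).tolist())
    h=cv2.cvtColor(c["frame"],cv2.COLOR_RGB2HSV)
    m=(h[...,0]>100)&(h[...,0]<130)&(h[...,1]>120)&(h[...,2]>50)
    Q=P[m];print("blue",m.sum(),np.nanmin(Q,0),np.nanmedian(Q,0),np.nanmax(Q,0))
    np.save(n+".npy",P)
E
ls pics
```

```text
{'clock': 0.0, 'joints': array([ 1.06342636e+00,  3.00481577e-01,  1.52157116e+00, -4.38864818e-05,
        1.32072982e+00, -6.66026686e-02]), 'qd': array([ 7.13667376e-04, -1.08333877e-03,  8.86138875e-04,  1.35063871e-03,
       -2.81108789e-04,  6.96550461e-05]), 'effort': array([ 5.68744736e-05, -5.31811738e+01, -3.52733445e+01,  7.08298758e-02,
        2.44007679e-02, -1.18161383e-04]), 'eef_pos': array([234.53236615, 497.19196704, 204.88479027]), 'eef_rot': array([-3.14040256e+00, -3.67781231e-05,  2.70083622e+00]), 'wrist_force': array([0.10070997, 0.93498466, 0.65821732]), 'moment': array([ 0.05065456, -0.01473699,  0.06814769]), 'finger_force': 0.0, 'finger_gap': 93.91779327838803}
scene [[0.46, -0.61, 0.65, -282.13], [-0.89, -0.33, 0.32, -686.39], [0.02, -0.72, -0.69, 1072.09], [0.0, 0.0, 0.0, 1.0]]
blue 1132 [ 557.28356279 -389.73261197   12.19803223] [ 578.77820842 -341.95930609  184.54403249] [ 645.61198593 -271.53973583  214.24346231]
top [[0.02, -1.0, 0.05, 502.94], [-1.0, -0.02, 0.01, -251.28], [-0.01, -0.05, -1.0, 1443.92], [0.0, 0.0, 0.0, 1.0]]
blue 323 [-404.13522907  655.43138445 -685.00772507] [-211.5204082   664.06924915 -661.50495619] [ -14.15066583  674.35737052 -640.24346705]
scene_50.png
top_100.png
```

View pics/scene_50.png

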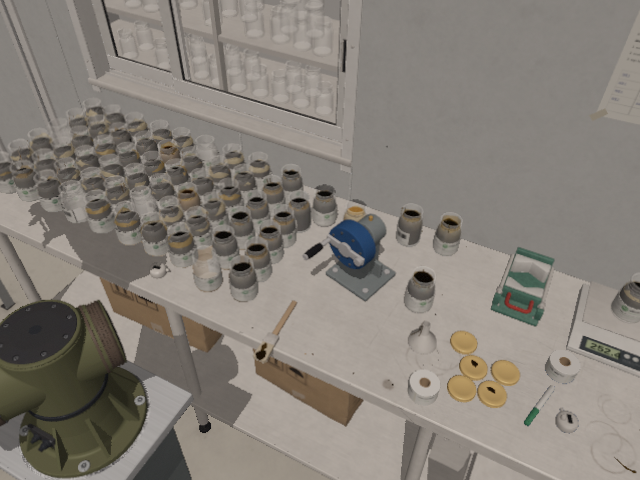

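View pics/top_100.png

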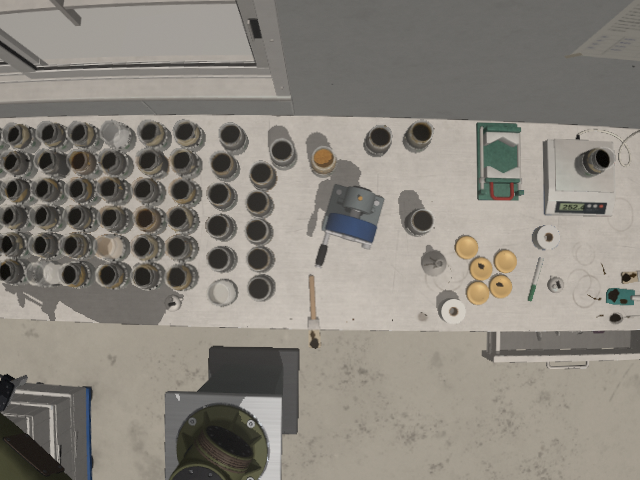

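The scene view shows the drum at about (353,243) with its grip at (315,250). In the top view the drum is at (351,229), the grip at (321,254) and the stand behind at (355,200).

```bash
python3 - <<'E'
from h import *
S=np.load("scene.npy");T=np.load("top.npy")
Is=cv2.imread("pics/scene_50.png");It=cv2.imread("pics/top_100.png")
def hsv(I):return cv2.cvtColor(I,cv2.COLOR_BGR2HSV)
h=hsv(It);m=np.zeros(h.shape[:2],bool);m[205:255,320:385]=1
b=m&(h[...,0]>100)&(h[...,0]<130)&(h[...,1]>110)
Q=T[b&(T[...,2]>150)];
r=cv2.minAreaRect(Q[:,:2].astype(np.float32));print("top drum",len(Q),r,np.nanmax(Q[:,2]))
m[:]=0;m[238:272,312:334]=1
g=m&(h[...,2]<70)&(T[...,2]>60);Q=T[g];print("grip top",len(Q),cv2.minAreaRect(Q[:,:2].astype(np.float32)),np.nanmedian(Q,0),np.percentile(Q[:,2],[5,50,95]))
h=hsv(Is);m[:]=0;m[215:275,320:385]=1
b=m&(h[...,0]>100)&(h[...,0]<130)&(h[...,1]>110);Q=S[b];Q=Q[~np.isnan(Q[:,0])]
# crank face plane by RANSAC
rng=np.random.default_rng(0);best=0
for _ in range(500):
    a=Q[rng.choice(len(Q),3,0)];n=np.cross(a[1]-a[0],a[2]-a[0]);n/=np.linalg.norm(n)+1e-9
    if abs(n[2])>.15: continue
    i=abs((Q-a[0])@n)<2
    if i.sum()>best:best=i.sum();I=i
F=Q[I];c=F.mean(0);n=np.linalg.svd(F-c)[2][2];print("face",best,c,n,F.min(0),F.max(0))
m[:]=0;m[238:264,300:327]=1
g=m&(h[...,2]<70)&(S[...,2]>60);Q=S[g];print("grip scene",len(Q),np.median(Q,0),Q.min(0),Q.max(0));c=Q.mean(0);print(np.linalg.svd(Q-c)[2][0])
for n,P,u in(("jar15",T,(419,222)),("jar37",T,(322,160)),("jar46",T,(282,152)),("brush",T,(312,300)),("jarL",T,(261,289)),("jarL2",T,(259,231)),("jarL3",T,(259,258)),("funnel",T,(433,262))):
    print(n,P[u[1],u[0]].round())
x=cv2.resize(Is[200:290,290:400],None,fx=6,fy=6,interpolation=2);cv2.imwrite("pics/c1.png",x)
E
```

```text
top drum 28 ((590.0234375, -331.2405090332031), (32.20895767211914, 13.604853630065918), 1.4051772356033325) 216.8684315903015
grip top 134 ((527.1965942382812, -257.3100891113281), (16.403060913085938, 46.84941101074219), 74.39485931396484) [ 527.51673688 -257.19631667  160.20979763] [155.78594718 160.20979763 165.42636632]
face 487 [ 573.7981368  -327.40548236  163.92974105] [-0.96440013  0.26427309  0.00959835] [ 557.50770574 -380.9636523    92.43307084] [ 590.16028893 -271.53973583  213.24755241]
grip scene 123 [ 524.04641022 -262.25683428  159.90636487] [ 502.63865113 -273.86212317  149.52247895] [ 548.36119958 -247.54433929  167.00675975]
[-0.95763721  0.28701448 -0.02353017]
jar15 [ 614. -502.   97.]
jar37 [ 767. -256.   88.]
jar46 [ 785. -154.   93.]
brush [ 408. -236.    9.]
jarL [ 438. -109.   89.]
jarL2 [ 584. -100.   84.]
jarL3 [ 516. -102.   89.]
funnel [ 514. -549.   46.]
```

View pics/c1.png

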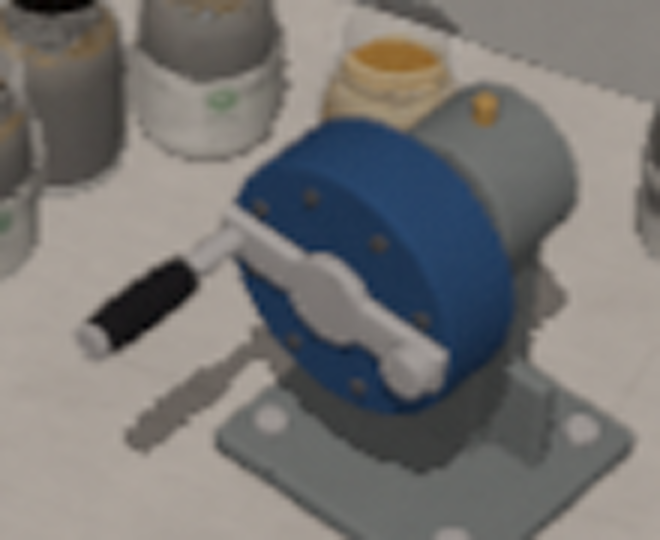

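The crop shows the crank arm level: grip at upper left and hub in the middle. The grip centre is about (527,-257,150), the axle point about (513.6,-305.5,150) and the axle direction about (0.963,-0.268). I'll grasp from above with the fingers closing across the axle (yaw 2.87).

Call:
{"fn": "servo_tool", "kwargs": {"motion": [[[0.292, -0.754, 0.1, 0, 0, 0.054, 0], [0.292, -0.754, 0.1, 0, 0, 0.054, 0], [0.292, -0.754, 0.1, 0, 0, 0.054, 0], [0.292, -0.754, 0.1, 0, 0, 0.054, 0], [0.292, -0.754, 0.1, 0, 0, 0.054, 0], [0.292, -0.754, 0.1, 0, 0, 0.054, 0], [0.292, -0.754, 0.1, 0, 0, 0.054, 0], [0.292, -0.754, 0.1, 0, 0, 0.054, 0], [0.292, -0.754, 0.1, 0, 0, 0.054, 0], [0.292, -0.754, 0.1, 0, 0, 0.054, 0]]]}}

```text
clock: 1.1
eef_pos: [380.9, 119.5, 255.4]
eef_rot: [3.142, -0.0, 2.867]
wrist_force: [-0.2, 0.5, 0.2]
finger_gap: 94.1
finger_force: 0.0
```

Call:
{"fn": "servo_tool", "kwargs": {"motion": [[[0.292, -0.754, -0.04, 0, 0, 0, 0], [0.292, -0.754, -0.04, 0, 0, 0, 0], [0.292, -0.754, -0.04, 0, 0, 0, 0], [0.292, -0.754, -0.04, 0, 0, 0, 0], [0.292, -0.754, -0.04, 0, 0, 0, 0], [0.292, -0.754, -0.04, 0, 0, 0, 0], [0.292, -0.754, -0.04, 0, 0, 0, 0], [0.292, -0.754, -0.04, 0, 0, 0, 0], [0.292, -0.754, -0.04, 0, 0, 0, 0], [0.292, -0.754, -0.04, 0, 0, 0, 0]]]}}

```text
clock: 2.1
eef_pos: [527.3, -255.5, 234.1]
eef_rot: [3.141, -0.002, 2.871]
wrist_force: [-0.2, 0.0, -0.7]
finger_gap: 93.8
finger_force: 0.0
```

```bash
python3 - <<'E'
from h import *
c=shot("scene");I=c["frame"][:,:,::-1];cv2.imwrite("pics/c2.png",cv2.resize(I[170:280,270:400],None,fx=5,fy=5,interpolation=2))
print(manip.read_state()["eef_pos"],manip.read_state()["joints"])
E
```

```text
[ 527.10638467 -254.77923127  234.7455328 ] [-5.12940795e-01  3.60617978e-01  1.37261957e+00  3.09343520e-04
  1.40973316e+00 -1.81394677e+00]
```

View pics/c2.png

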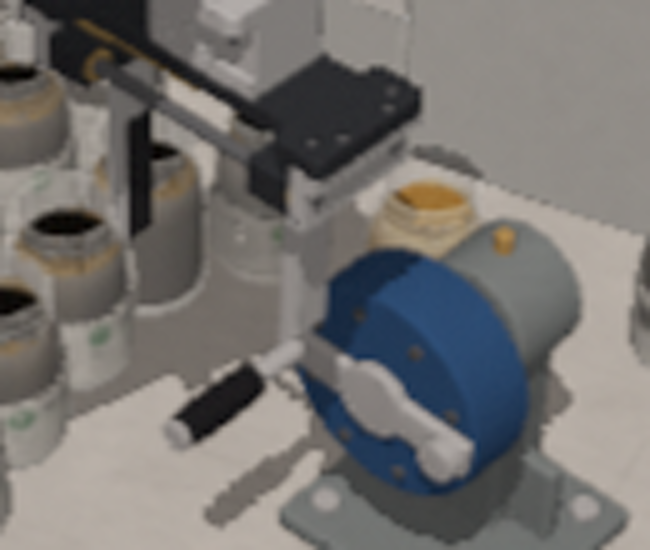

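The gripper is centred above the grip and the fingers clear the hub, so I'm going down and closing.

Call:
{"fn": "servo_tool", "kwargs": {"motion": [[[0, -0.002, -0.1, 0, 0, 0, 0], [0, -0.002, -0.15, 0, 0, 0, 0], [0, -0.002, -0.208, 0, 0, 0, 0], [0, -0.002, -0.208, 0, 0, 0, 0], [0, -0.002, -0.208, 0, 0, 0, 0], [0, -0.002, -0.208, 0, 0, 0, 0.5], [0, -0.002, -0.208, 0, 0, 0, 1], [0, -0.002, -0.208, 0, 0, 0, 1], [0, -0.002, -0.208, 0, 0, 0, 1], [0, -0.002, -0.208, 0, 0, 0, 1]]], "newtons": 30}}

```text
clock: 3.15
eef_pos: [526.7, -257.6, 131.6]
eef_rot: [-3.142, 0.0, 2.87]
wrist_force: [-0.5, -0.5, -0.2]
finger_gap: 57.5
finger_force: 0.0
```

Call:
{"fn": "servo_tool", "kwargs": {"motion": [[[0, 0, 0, 0, 0, 0, 1], [0, 0, 0, 0, 0, 0, 1], [0, 0, 0, 0, 0, 0, 1], [0, 0, 0, 0, 0, 0, 1]]], "newtons": 50}}

```text
clock: 3.55
eef_pos: [526.7, -257.6, 131.4]
eef_rot: [3.142, -0.0, 2.87]
wrist_force: [-0.0, -0.1, -0.4]
finger_gap: 25.3
finger_force: 0.0
```

Call:
{"fn": "servo_tool", "kwargs": {"motion": [[[0, 0, 0, 0, 0, 0, 1], [0, 0, 0, 0, 0, 0, 1], [0, 0, 0, 0, 0, 0, 1], [0, 0, 0, 0, 0, 0, 1]]]}}

```text
clock: 3.95
eef_pos: [526.9, -256.8, 131.4]
eef_rot: [3.14, -0.0, 2.871]
wrist_force: [1.9, 5.1, 0.7]
finger_gap: 18.4
finger_force: 50.0
```

```bash
python3 - <<'E'
import numpy as np
# circle offsets as fractions of 500mm: phi from e=left horizontal, towards up; ex,ey
e=np.array([.268,.963])
for k in range(0,360,15):
    a=np.radians(k); h=50*(np.cos(a)-1); print(k,np.round([h*e[0]/500,h*e[1]/500,50*np.sin(a)/500],4).tolist())
E
```

```text
0 [0.0, 0.0, 0.0]
15 [-0.0009, -0.0033, 0.0259]
30 [-0.0036, -0.0129, 0.05]
45 [-0.0078, -0.0282, 0.0707]
60 [-0.0134, -0.0481, 0.0866]
75 [-0.0199, -0.0714, 0.0966]
90 [-0.0268, -0.0963, 0.1]
105 [-0.0337, -0.1212, 0.0966]
120 [-0.0402, -0.1444, 0.0866]
135 [-0.0458, -0.1644, 0.0707]
150 [-0.05, -0.1797, 0.05]
165 [-0.0527, -0.1893, 0.0259]
180 [-0.0536, -0.1926, 0.0]
195 [-0.0527, -0.1893, -0.0259]
210 [-0.05, -0.1797, -0.05]
225 [-0.0458, -0.1644, -0.0707]
240 [-0.0402, -0.1445, -0.0866]
255 [-0.0337, -0.1212, -0.0966]
270 [-0.0268, -0.0963, -0.1]
285 [-0.0199, -0.0714, -0.0966]
300 [-0.0134, -0.0481, -0.0866]
315 [-0.0078, -0.0282, -0.0707]
330 [-0.0036, -0.0129, -0.05]
345 [-0.0009, -0.0033, -0.0259]
```

```bash
cat > rows.py <<'E'
import numpy as np,sys,json
e=np.array([.268,.963,0]);z=np.array([0,0,1.])
p=lambda k:50/500*(np.cos(np.radians(k))*e+np.sin(np.radians(k))*z)
a,b,step=map(float,sys.argv[1:4])
k=a
while abs(k-b)>1e-6:
    d=np.sign(b-a)*30; print(int(k),json.dumps([[[round(x,3) for x in (p(j)-p(k))]+[0,0,0,1] for j in np.arange(k+np.sign(d)*step,k+d+np.sign(d)*.01,np.sign(d)*step)]]));k+=d
E
python3 rows.py 0 360 5
```

```text
0 [[[-0.0, -0.0, 0.009, 0, 0, 0, 1], [-0.0, -0.001, 0.017, 0, 0, 0, 1], [-0.001, -0.003, 0.026, 0, 0, 0, 1], [-0.002, -0.006, 0.034, 0, 0, 0, 1], [-0.003, -0.009, 0.042, 0, 0, 0, 1], [-0.004, -0.013, 0.05, 0, 0, 0, 1]]]
30 [[[-0.001, -0.005, 0.007, 0, 0, 0, 1], [-0.003, -0.01, 0.014, 0, 0, 0, 1], [-0.004, -0.015, 0.021, 0, 0, 0, 1], [-0.006, -0.021, 0.027, 0, 0, 0, 1], [-0.008, -0.028, 0.032, 0, 0, 0, 1], [-0.01, -0.035, 0.037, 0, 0, 0, 1]]]
60 [[[-0.002, -0.007, 0.004, 0, 0, 0, 1], [-0.004, -0.015, 0.007, 0, 0, 0, 1], [-0.006, -0.023, 0.01, 0, 0, 0, 1], [-0.009, -0.031, 0.012, 0, 0, 0, 1], [-0.011, -0.04, 0.013, 0, 0, 0, 1], [-0.013, -0.048, 0.013, 0, 0, 0, 1]]]
90 [[[-0.002, -0.008, -0.0, 0, 0, 0, 1], [-0.005, -0.017, -0.002, 0, 0, 0, 1], [-0.007, -0.025, -0.003, 0, 0, 0, 1], [-0.009, -0.033, -0.006, 0, 0, 0, 1], [-0.011, -0.041, -0.009, 0, 0, 0, 1], [-0.013, -0.048, -0.013, 0, 0, 0, 1]]]
120 [[[-0.002, -0.007, -0.005, 0, 0, 0, 1], [-0.004, -0.014, -0.01, 0, 0, 0, 1], [-0.006, -0.02, -0.016, 0, 0, 0, 1], [-0.007, -0.026, -0.022, 0, 0, 0, 1], [-0.009, -0.031, -0.029, 0, 0, 0, 1], [-
[... 870 characters left out ...]
0.013, 0, 0, 0, 1], [0.013, 0.048, -0.013, 0, 0, 0, 1]]]
270 [[[0.002, 0.008, 0.0, 0, 0, 0, 1], [0.005, 0.017, 0.002, 0, 0, 0, 1], [0.007, 0.025, 0.003, 0, 0, 0, 1], [0.009, 0.033, 0.006, 0, 0, 0, 1], [0.011, 0.041, 0.009, 0, 0, 0, 1], [0.013, 0.048, 0.013, 0, 0, 0, 1]]]
300 [[[0.002, 0.007, 0.005, 0, 0, 0, 1], [0.004, 0.014, 0.01, 0, 0, 0, 1], [0.006, 0.02, 0.016, 0, 0, 0, 1], [0.007, 0.026, 0.022, 0, 0, 0, 1], [0.009, 0.031, 0.029, 0, 0, 0, 1], [0.01, 0.035, 0.037, 0, 0, 0, 1]]]
330 [[[0.001, 0.004, 0.008, 0, 0, 0, 1], [0.002, 0.007, 0.016, 0, 0, 0, 1], [0.003, 0.01, 0.024, 0, 0, 0, 1], [0.003, 0.011, 0.033, 0, 0, 0, 1], [0.003, 0.013, 0.041, 0, 0, 0, 1], [0.004, 0.013, 0.05, 0, 0, 0, 1]]]
```

Call:
{"fn": "servo_tool", "kwargs": {"motion": [[[0, 0, 0.009, 0, 0, 0, 1], [0, -0.001, 0.017, 0, 0, 0, 1], [-0.001, -0.003, 0.026, 0, 0, 0, 1], [-0.002, -0.006, 0.034, 0, 0, 0, 1], [-0.003, -0.009, 0.042, 0, 0, 0, 1], [-0.004, -0.013, 0.05, 0, 0, 0, 1]]]}}

```text
clock: 4.55
eef_pos: [524.6, -264.8, 156.7]
eef_rot: [-3.141, 0.001, 2.87]
wrist_force: [3.4, -6.4, -10.5]
finger_gap: 18.8
finger_force: 50.0
```

Call:
{"fn": "servo_tool", "kwargs": {"motion": [[[-0.001, -0.005, 0.007, 0, 0, 0, 1], [-0.003, -0.01, 0.014, 0, 0, 0, 1], [-0.004, -0.015, 0.021, 0, 0, 0, 1], [-0.006, -0.021, 0.027, 0, 0, 0, 1], [-0.008, -0.028, 0.032, 0, 0, 0, 1], [-0.01, -0.035, 0.037, 0, 0, 0, 1]]]}}

```text
clock: 5.15
eef_pos: [519.5, -283.0, 173.6]
eef_rot: [-3.14, 0.0, 2.87]
wrist_force: [13.2, -13.2, -27.1]
finger_gap: 18.9
finger_force: 50.0
```

Call:
{"fn": "servo_tool", "kwargs": {"motion": [[[-0.001, -0.007, 0.002, 0, 0, 0, 1], [-0.002, -0.015, 0.003, 0, 0, 0, 1], [-0.003, -0.023, 0.004, 0, 0, 0, 1], [-0.005, -0.031, 0.004, 0, 0, 0, 1], [-0.007, -0.04, 0.005, 0, 0, 0, 1], [-0.009, -0.048, 0.005, 0, 0, 0, 1]]]}}

```text
clock: 5.75
eef_pos: [513.8, -305.5, 178.5]
eef_rot: [3.141, -0.003, 2.87]
wrist_force: [-12.7, 6.0, 5.2]
finger_gap: 18.5
finger_force: 50.0
```

Call:
{"fn": "servo_tool", "kwargs": {"motion": [[[-0.003, -0.008, 0, 0, 0, 0, 1], [-0.006, -0.017, -0.001, 0, 0, 0, 1], [-0.009, -0.025, -0.002, 0, 0, 0, 1], [-0.011, -0.033, -0.005, 0, 0, 0, 1], [-0.013, -0.041, -0.008, 0, 0, 0, 1], [-0.015, -0.048, -0.012, 0, 0, 0, 1]]]}}

```text
clock: 6.35
eef_pos: [507.1, -329.6, 171.6]
eef_rot: [3.141, -0.001, 2.87]
wrist_force: [-4.3, 4.0, -2.0]
finger_gap: 18.6
finger_force: 50.0
```

Call:
{"fn": "servo_tool", "kwargs": {"motion": [[[-0.002, -0.007, -0.005, 0, 0, 0, 1], [-0.004, -0.014, -0.01, 0, 0, 0, 1], [-0.006, -0.02, -0.016, 0, 0, 0, 1], [-0.007, -0.026, -0.022, 0, 0, 0, 1], [-0.009, -0.031, -0.029, 0, 0, 0, 1], [-0.01, -0.035, -0.037, 0, 0, 0, 1]]]}}

```text
clock: 6.95
eef_pos: [502.5, -347.0, 153.2]
eef_rot: [3.141, -0.001, 2.871]
wrist_force: [-3.1, 5.4, 0.7]
finger_gap: 18.5
finger_force: 50.0
```

Call:
{"fn": "servo_tool", "kwargs": {"motion": [[[-0.001, -0.004, -0.008, 0, 0, 0, 1], [-0.002, -0.007, -0.016, 0, 0, 0, 1], [-0.003, -0.01, -0.024, 0, 0, 0, 1], [-0.003, -0.011, -0.033, 0, 0, 0, 1], [-0.003, -0.013, -0.041, 0, 0, 0, 1], [-0.004, -0.013, -0.05, 0, 0, 0, 1]]]}}

```text
clock: 7.55
eef_pos: [500.7, -353.2, 128.6]
eef_rot: [3.141, -0.0, 2.871]
wrist_force: [-2.2, 7.9, 4.0]
finger_gap: 18.8
finger_force: 50.0
```

Call:
{"fn": "servo_tool", "kwargs": {"motion": [[[0, 0, -0.009, 0, 0, 0, 1], [0, 0.001, -0.017, 0, 0, 0, 1], [0.001, 0.003, -0.026, 0, 0, 0, 1], [0.002, 0.006, -0.034, 0, 0, 0, 1], [0.003, 0.009, -0.042, 0, 0, 0, 1], [0.004, 0.013, -0.05, 0, 0, 0, 1]]]}}

```text
clock: 8.15
eef_pos: [502.5, -347.2, 104.2]
eef_rot: [-3.141, 0.0, 2.87]
wrist_force: [-7.8, 6.9, 9.5]
finger_gap: 18.9
finger_force: 50.0
```

Call:
{"fn": "servo_tool", "kwargs": {"motion": [[[0.001, 0.005, -0.007, 0, 0, 0, 1], [0.003, 0.01, -0.014, 0, 0, 0, 1], [0.004, 0.015, -0.021, 0, 0, 0, 1], [0.006, 0.021, -0.027, 0, 0, 0, 1], [0.008, 0.028, -0.032, 0, 0, 0, 1], [0.01, 0.035, -0.037, 0, 0, 0, 1]]]}}

```text
clock: 8.75
eef_pos: [507.1, -330.5, 86.0]
eef_rot: [-3.14, -0.0, 2.87]
wrist_force: [-12.5, 0.9, 12.5]
finger_gap: 18.9
finger_force: 50.0
```

Call:
{"fn": "servo_tool", "kwargs": {"motion": [[[0.002, 0.007, -0.004, 0, 0, 0, 1], [0.004, 0.015, -0.007, 0, 0, 0, 1], [0.006, 0.023, -0.01, 0, 0, 0, 1], [0.009, 0.031, -0.012, 0, 0, 0, 1], [0.011, 0.04, -0.013, 0, 0, 0, 1], [0.013, 0.048, -0.013, 0, 0, 0, 1]]]}}

```text
clock: 9.35
eef_pos: [513.3, -307.2, 78.7]
eef_rot: [-3.139, -0.0, 2.87]
wrist_force: [-8.8, -8.0, -1.1]
finger_gap: 19.0
finger_force: 50.0
```

Call:
{"fn": "servo_tool", "kwargs": {"motion": [[[0.002, 0.008, 0, 0, 0, 0, 1], [0.005, 0.017, 0.002, 0, 0, 0, 1], [0.007, 0.025, 0.003, 0, 0, 0, 1], [0.009, 0.033, 0.006, 0, 0, 0, 1], [0.011, 0.041, 0.009, 0, 0, 0, 1], [0.013, 0.048, 0.013, 0, 0, 0, 1]]]}}

```text
clock: 9.95
eef_pos: [519.9, -282.7, 84.3]
eef_rot: [-3.14, -0.001, 2.87]
wrist_force: [-3.3, -6.7, -8.3]
finger_gap: 18.6
finger_force: 50.0
```

Call:
{"fn": "servo_tool", "kwargs": {"motion": [[[0.002, 0.007, 0.005, 0, 0, 0, 1], [0.004, 0.014, 0.01, 0, 0, 0, 1], [0.006, 0.02, 0.016, 0, 0, 0, 1], [0.007, 0.026, 0.022, 0, 0, 0, 1], [0.009, 0.031, 0.029, 0, 0, 0, 1], [0.01, 0.035, 0.037, 0, 0, 0, 1]]]}}

```text
clock: 10.55
eef_pos: [524.9, -264.0, 102.3]
eef_rot: [3.141, -0.002, 2.87]
wrist_force: [-2.8, 0.6, -11.8]
finger_gap: 18.8
finger_force: 50.0
```

Call:
{"fn": "servo_tool", "kwargs": {"motion": [[[0.001, 0.004, 0.008, 0, 0, 0, 1], [0.002, 0.007, 0.016, 0, 0, 0, 1], [0.003, 0.01, 0.024, 0, 0, 0, 1], [0.003, 0.011, 0.033, 0, 0, 0, 1], [0.003, 0.013, 0.041, 0, 0, 0, 1], [0.004, 0.013, 0.05, 0, 0, 0, 1]]]}}

```text
clock: 11.15
eef_pos: [527.0, -256.7, 127.9]
eef_rot: [3.141, -0.003, 2.871]
wrist_force: [-8.8, 5.7, -9.0]
finger_gap: 18.9
finger_force: 50.0
```

```bash
cat > fit.py <<'E'
import numpy as np
D=np.array([[524.6,-264.8,156.7,3.4,-6.4,-10.5],[519.5,-283,173.6,13.2,-13.2,-27.1],[513.8,-305.5,178.5,-12.7,6,5.2],[507.1,-329.6,171.6,-4.3,4,-2],[502.5,-347,153.2,-3.1,5.4,.7],[500.7,-353.2,128.6,-2.2,7.9,4],[502.5,-347.2,104.2,-7.8,6.9,9.5],[507.1,-330.5,86,-12.5,.9,12.5],[513.3,-307.2,78.7,-8.8,-8,-1.1],[519.9,-282.7,84.3,-3.3,-6.7,-8.3],[524.9,-264,102.3,-2.8,.6,-11.8],[527,-256.7,127.9,-8.8,5.7,-9]])
e=np.array([.268,.963]);u=D[:,:2]@e;z=D[:,2]
s=np.linalg.lstsq(np.c_[2*u,2*z,np.ones(12)],u*u+z*z,rcond=None)[0];print("centre",s[:2],"r",np.sqrt(s[2]+s[0]**2+s[1]**2))
phi=np.arctan2(z-s[1],u-s[0]);Fe=D[:,3:5]@e
T=-.05*(-np.sin(phi)*Fe+np.cos(phi)*D[:,5])
Fr=np.cos(phi)*Fe+np.sin(phi)*D[:,5]
print(np.c_[np.degrees(phi),T,Fr].round(2))
for w in (np.arange(12)>=0,np.arange(12)!=1,np.arange(12)>=3):
    c,a,b=np.linalg.lstsq(np.c_[np.ones(w.sum()),np.cos(phi[w]),-np.sin(phi[w])],T[w],rcond=None)[0]
    d=np.degrees(np.arctan2(b,a));print("fric",c,"amp",np.hypot(a,b),"delta",d,"phi for weight down",(-90-d)%360)
E
python3 fit.py
```

```text
centre [-155.94647586  128.65962972] r 50.03555627634078
[[ 3.4020e+01  2.9000e-01 -1.0230e+01]
 [ 6.3260e+01  2.0000e-01 -2.8330e+01]
 [ 9.0630e+01  1.2000e-01  5.1700e+00]
 [ 1.2076e+02  6.0000e-02 -3.1000e+00]
 [ 1.5060e+02  1.4000e-01 -3.4600e+00]
 [-1.7993e+02  2.0000e-01 -7.0200e+00]
 [-1.5078e+02  3.0000e-01 -8.6100e+00]
 [-1.2177e+02  4.3000e-01 -9.3200e+00]
 [-9.2660e+01  5.0000e-01  1.5700e+00]
 [-6.2550e+01  5.2000e-01  3.9800e+00]
 [-3.1880e+01  5.1000e-01  6.0800e+00]
 [-8.7000e-01  4.5000e-01  3.2700e+00]]
fric 0.31288809713658683 amp 0.2229627131381764 delta 59.88569800008502 phi for weight down 210.11430199991497
fric 0.3118643282403968 amp 0.22400762266923252 delta 60.323152738277514 phi for weight down 209.6768472617225
fric 0.31219318005602203 amp 0.22462080377745516 delta 60.0534366819499 phi for weight down 209.9465633180501
```

The fit is clean: friction 0.312 N m, amplitude 0.224 N m, and the weight is down at a crank angle of about 210°. I'll go back 150° through the bottom, which also checks the result in the other direction.

```bash
python3 rows.py 0 -150 5
```

```text
0 [[[-0.0, -0.0, -0.009, 0, 0, 0, 1], [-0.0, -0.001, -0.017, 0, 0, 0, 1], [-0.001, -0.003, -0.026, 0, 0, 0, 1], [-0.002, -0.006, -0.034, 0, 0, 0, 1], [-0.003, -0.009, -0.042, 0, 0, 0, 1], [-0.004, -0.013, -0.05, 0, 0, 0, 1]]]
-30 [[[-0.001, -0.005, -0.007, 0, 0, 0, 1], [-0.003, -0.01, -0.014, 0, 0, 0, 1], [-0.004, -0.015, -0.021, 0, 0, 0, 1], [-0.006, -0.021, -0.027, 0, 0, 0, 1], [-0.008, -0.028, -0.032, 0, 0, 0, 1], [-0.01, -0.035, -0.037, 0, 0, 0, 1]]]
-60 [[[-0.002, -0.007, -0.004, 0, 0, 0, 1], [-0.004, -0.015, -0.007, 0, 0, 0, 1], [-0.006, -0.023, -0.01, 0, 0, 0, 1], [-0.009, -0.031, -0.012, 0, 0, 0, 1], [-0.011, -0.04, -0.013, 0, 0, 0, 1], [-0.013, -0.048, -0.013, 0, 0, 0, 1]]]
-90 [[[-0.002, -0.008, 0.0, 0, 0, 0, 1], [-0.005, -0.017, 0.002, 0, 0, 0, 1], [-0.007, -0.025, 0.003, 0, 0, 0, 1], [-0.009, -0.033, 0.006, 0, 0, 0, 1], [-0.011, -0.041, 0.009, 0, 0, 0, 1], [-0.013, -0.048, 0.013, 0, 0, 0, 1]]]
-120 [[[-0.002, -0.007, 0.005, 0, 0, 0, 1], [-0.004, -0.014, 0.01, 0, 0, 0, 1], [-0.006, -0.02, 0.016, 0, 0, 0, 1], [-0.007, -0.026, 0.022, 0, 0, 0, 1], [-0.009, -0.031, 0.029, 0, 0, 0, 1], [-0.01, -0.035, 0.037, 0, 0, 0, 1]]]
```

Call:
{"fn": "servo_tool", "kwargs": {"motion": [[[0, 0, -0.009, 0, 0, 0, 1], [0, -0.001, -0.017, 0, 0, 0, 1], [-0.001, -0.003, -0.026, 0, 0, 0, 1], [-0.002, -0.006, -0.034, 0, 0, 0, 1], [-0.003, -0.009, -0.042, 0, 0, 0, 1], [-0.004, -0.013, -0.05, 0, 0, 0, 1]]]}}

```text
clock: 11.75
eef_pos: [525.3, -263.2, 103.6]
eef_rot: [3.14, -0.001, 2.871]
wrist_force: [-10.2, 6.6, -0.0]
finger_gap: 18.4
finger_force: 50.0
```

Call:
{"fn": "servo_tool", "kwargs": {"motion": [[[-0.001, -0.005, -0.007, 0, 0, 0, 1], [-0.003, -0.01, -0.014, 0, 0, 0, 1], [-0.004, -0.015, -0.021, 0, 0, 0, 1], [-0.006, -0.021, -0.027, 0, 0, 0, 1], [-0.008, -0.028, -0.032, 0, 0, 0, 1], [-0.01, -0.035, -0.037, 0, 0, 0, 1]]]}}

```text
clock: 12.35
eef_pos: [520.4, -281.2, 85.1]
eef_rot: [3.141, -0.001, 2.871]
wrist_force: [-8.8, 4.2, 0.5]
finger_gap: 18.5
finger_force: 50.0
```

Call:
{"fn": "servo_tool", "kwargs": {"motion": [[[-0.002, -0.007, -0.004, 0, 0, 0, 1], [-0.004, -0.015, -0.007, 0, 0, 0, 1], [-0.006, -0.023, -0.01, 0, 0, 0, 1], [-0.009, -0.031, -0.012, 0, 0, 0, 1], [-0.011, -0.04, -0.013, 0, 0, 0, 1], [-0.013, -0.048, -0.013, 0, 0, 0, 1]]]}}

```text
clock: 12.95
eef_pos: [513.8, -305.4, 78.6]
eef_rot: [3.141, -0.001, 2.871]
wrist_force: [-7.9, 4.9, -1.5]
finger_gap: 18.6
finger_force: 50.0
```

Call:
{"fn": "servo_tool", "kwargs": {"motion": [[[-0.002, -0.008, 0, 0, 0, 0, 1], [-0.005, -0.017, 0.002, 0, 0, 0, 1], [-0.007, -0.025, 0.003, 0, 0, 0, 1], [-0.009, -0.033, 0.006, 0, 0, 0, 1], [-0.011, -0.041, 0.009, 0, 0, 0, 1], [-0.013, -0.048, 0.013, 0, 0, 0, 1]]]}}

```text
clock: 13.55
eef_pos: [507.4, -329.2, 85.3]
eef_rot: [3.141, -0.001, 2.871]
wrist_force: [-8.2, 7.2, 1.1]
finger_gap: 18.7
finger_force: 50.0
```

Call:
{"fn": "servo_tool", "kwargs": {"motion": [[[-0.002, -0.007, 0.005, 0, 0, 0, 1], [-0.004, -0.014, 0.01, 0, 0, 0, 1], [-0.006, -0.02, 0.016, 0, 0, 0, 1], [-0.007, -0.026, 0.022, 0, 0, 0, 1], [-0.009, -0.031, 0.029, 0, 0, 0, 1], [-0.01, -0.035, 0.037, 0, 0, 0, 1]]]}}

```text
clock: 14.15
eef_pos: [502.5, -346.7, 103.5]
eef_rot: [3.141, -0.001, 2.871]
wrist_force: [-5.0, 3.5, -6.0]
finger_gap: 18.6
finger_force: 50.0
```

Call:
{"fn": "servo_tool", "kwargs": {"motion": [[[0, 0, 0, 0, 0, 0, 1], [0, 0, 0, 0, 0, 0, 1], [0, 0, 0, 0, 0, 0, 1], [0, 0, 0, 0, 0, 0, 1], [0, 0, 0, 0, 0, 0, 1], [0, 0, 0, 0, 0, 0, 1], [0, 0, 0, 0, 0, 0, 1], [0, 0, 0, 0, 0, 0, 1]]]}}

```text
clock: 14.95
eef_pos: [502.5, -347.1, 104.2]
eef_rot: [-3.141, -0.0, 2.871]
wrist_force: [-8.6, 3.8, 0.6]
finger_gap: 19.0
finger_force: 50.0
```

```bash
python3 - <<'E'
from h import *
c=shot("scene");I=c["frame"][:,:,::-1];cv2.imwrite("pics/c3.png",cv2.resize(I[170:310,270:420],None,fx=4,fy=4,interpolation=2))
s=manip.read_state();p=s["eef_pos"];print(p,np.degrees(np.arctan2(p[2]-128.66,p[:2]@[.268,.963]+155.95)),s["clock"],s["finger_force"],s["wrist_force"],abs(s["qd"]).max())
E
```

```text
[ 502.51508497 -347.07490775  104.16248479] -150.674793349957 15.0 49.99718338251114 [-9.16473739  3.26530918  1.01398961] 0.001671301280733814
```

View pics/c3.png

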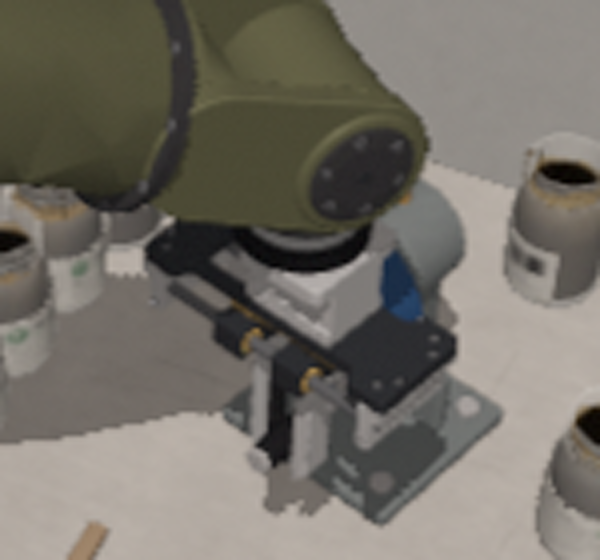

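The picture shows the fingers still around the grip at lower right of the axle, with the jars undisturbed. On the way back the effort at this angle was 0.31 N m, which is friction alone, so the weight is at the bottom.

```bash
python3 -c "
from cell import manip
print(manip.sign_off())"
```

```text
the job is handed in; nothing more can be done
None
```

I turned the rotor one full turn by its crank grip and felt where the effort changed. I then brought the heavy side straight down and handed the job in at 15 s, still holding the grip at rest; sign-off gave no verdict.

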